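# Ready the descaler dispenser: fit the valve handle, open the safety cap

### The job

Get the kettle-descaler dispenser ready to draw from: first fit the loose square-socketed tee handle fully home on the square stem of its drain valve and let go of it, then let air into the jug: press its safety cap down, turn it anticlockwise until it is free and lift it straight up. Finish while still holding the cap in the gripper, upright and still, about 6 cm above the open neck, with the handle left seated and the other things on the counter undisturbed.

Things in the scene. Friction and masses are not known exactly. Their poses are not given: they have to be found in the camera images.
- dispenser: Kettle-descaler dispenser, fixed to the worktop: steel base plate (130 x 250 x 6 mm), on it a white plastic jug (100 x 100 mm, flat shoulder 150 mm above the worktop, carrying loop on +y) and a brass drain valve on the jug's -y side, its upright axis 135 mm from the jug's. Origin: on the worktop under the jug's centre; z up; may be yawed.
- neck_rim (a point): Centre of the rim of the jug's round neck, on the jug's axis, 180 mm above the worktop and 30 mm above the jug's shoulder; axes as the dispenser.
- stem_foot (a point): Where the valve's upright square stem leaves its flat brass collar (30 mm wide), 85 mm above the worktop; axes as the dispenser. The stem is 12 x 12 mm with flats square to this x and y, 18 mm tall, its top 5 mm tapering to 7 x 7 mm. It does not turn.
- handle: Loose steel tee handle, about 110 g, upright on the worktop. Origin: centre of its underside, z up. Hub 24 x 24 mm, 26 mm high, with a 14 x 14 mm square socket, open underneath, 21 mm deep, flats square to x and y. Above it a flat grip bar along x: 70 mm long, 14 mm thick (y), from 26 to 52 mm height. Fits the stem in any of four quarter turns; its underside then rests on the collar.
- cap: Round push-and-turn safety cap, grey plastic, 30 g, 48 mm wide, 30 mm high. Origin: centre of its underside, z up. Starts locked on the neck, underside 10 mm above the jug's shoulder, x along the dispenser's x. Locked, it can neither turn nor lift. Kept pressed at least 4 mm down (bottoms at 6 mm) it turns anticlockwise from above; at 40 to 80 degrees (best 60) it is free to lift straight off.
- seal (a joint): Travel of the spring seal ring under the cap, in m: 0 with the cap locked and untouched, growing as the cap is pressed down (0.006 at the bottom), -0.002 with the cap off. It pushes the cap up: pressing takes 5 N to start, 10 N at 4.5 mm, 12 N at 6 mm.
- jar: Bystander: amber glass jar with steel lid, 64 mm wide, 95 mm high; origin at its underside's centre.
- mill: Bystander: dark wooden pepper mill, 54 mm wide, 120 mm high; origin at its underside's centre.
- mug: Bystander: white mug, 84 mm wide, 95 mm high; origin at its underside's centre.
- kettle: Bystander: steel electric kettle, 160 mm wide, 203 mm high, black loop handle; origin at its underside's centre.
- tea_tin: Bystander: open green tin of tea sachets, 90 x 150 x 70 mm; origin at its underside's centre.
- tin_lid: Bystander: green tin lid lying flat, 96 x 156 x 12 mm; origin at its underside's centre.
- spoon: Bystander: steel teaspoon lying flat, 140 mm long; origin at its underside's centre.
- soap: Bystander: green glass bottle, 60 mm wide, 180 mm high; origin at its underside's centre.
There are look-alikes about, which are no part of the job. Leave any green or red look-alike of the handle alone.

How it is judged:
By the outcome, as a careful person would: the job done as asked, in the order asked, and still so for the second after the job is handed in, while the arm keeps its last pose, push and grip.
It also fails if it takes over 61 s, if anything falls off the work surface, if the arm or the gripper's body presses on something with over 40 N, if the wrist force passes 120 N, or if a joint passes its speed limit or range.

### The arm

A 6-joint arm with a two-finger parallel gripper is mounted at the origin on the work surface. World frame = base frame: x ahead of the robot, y to its left, z up, the work surface at z = 0. Lengths are in mm, angles in rad, forces in N, time in s.
With the tool pointing down it reaches from about 375 to 900 mm from the base axis. Payload 3.1 kg.
Tool frame: the origin (TCP) lies on the centre line of the jaws, within the pads' length; the fingertips stand 17 mm ahead of it and the grasp point (between the pads) lies 2 mm behind it (env.nose_length is the distance from the TCP to the fingertips, in mm); z points along the fingers, y is the line along which they close (so a half turn about z gives the same grasp; the last joint's range is limited). The gripper opens to 87 mm and grips with 3 to 60 N. Pads are 19 mm wide; open, the fingers measure 117 mm over their backs; the gripper's body (75 mm by 190 mm) begins 51 mm behind the grasp point.
Start: joints at [1.153, 0.527, 1.433, -0, 1.181, -0.178], TCP at [147.795, 607.251, 239.548] pointing down, gripper open.
Joint ranges: [-3.08, 3.08], [-0.75, 2.2], [0.22, 2.44], [-1.43, 4.57], [0, 2.65], [-2.85, 2.85]. Speed limits (rad/s): [2.79, 2.79, 3.14, 3.14, 3.14, 3.14].

### API

Orientations are given as a rotation vector (axis times angle).
In Python, from plant import env gives the robot as it stands.
- The arm moves only by the shell command python3 -m crank 'ROWS' [OPENING] [FORCE]. ROWS is JSON, a list of rows, each an object with "translation": the shift along the tool's x, y, z in cm, a list of three; "roll": the turn about the tool's z in rad. A call has 1 to 8 rows; each row shifts and turns the commanded pose from where the row before left it, along the tool's axes as they then stand; what a row does not reach is not made up. A row lasts 1/10 s, in which the tool goes at most 50 mm and 8.59 degrees, less where a joint would pass 70% of its speed; a pose out of reach is approached as far as the arm can. A call with a gripper value outside its range is refused whole. OPENING is the finger opening in cm, from 0 to 8.7, set as the call begins (- or left out, the last holds). The fingers move at their own pace and stop on an object; FORCE is the grip in N (left out, the last holds). Time passes only in rows, so rows that do not move let the fingers close. It gives the time, the measured TCP pose, the force, the opening and the grip force at its end, in the units of the state.
- env.observe(): the state, without advancing time (a new reading comes with each control period).
- env.grab_frame(name): name is "side" or "top" or "wrist"; returns a dict with "frame" (384x512x3 uint8, red, green, blue), "mtx" (3x3 intrinsics, pixels), "R" (3x3) and "t" (3): a world point X has camera coordinates R X + t; the wrist camera has in their place "hand_eye" (4x4, takes a point from camera to tool coordinates, whose origin is the TCP and whose axes are the flange's). Camera axes: x right, y down, z forward; pixel columns grow to the right and rows downward; lengths in mm; the calibration is good to about 2 mm. A picture is of the moment at which its call begins: read the wrist's pose just before it. There is no depth.
- env.finish_job(): hands the job in; it is judged then, once.
Trained networks look in a picture, given as the dict that the camera call returned (one of the last four; its "shot" number tells which), for a name from the list of things; names that differ only in an ending like _2 or _b are one class to them, and where a whole thing is asked for, a point or a joint stands for the part that bears it (a point fixed in the world has none). Each returns a list of dicts, best first, with "score" (0 to 1); they miss things now and then, are a little off and sometimes report something else, mostly with a low value. They report only what shows in the picture. A call takes as long as a camera call. They do not tell look-alikes from the thing itself.
- env.look_for(thing, picture): "centre" ([column, row] as shares, 0 to 1, of the picture: columns of its width, rows of its height, amid what is visible of it).
The state is a dict: "clock": time; "joint_pos": joint angles; "qvel": joint speeds; "effort": joint torques, N m; "ee_pos": TCP position; "eef_rot": TCP orientation; "contact_force": force on the tool from outside, world axes, zero at the start; "torque": the same for the moment, N m; "gripper_width": finger opening in mm; "grip_force": force on a finger pad.
Only numpy, scipy, OpenCV 4.12 (cv2) and the standard library are available. Lean on these libraries where they do the work, as an engineer would, in place of code of your own. Each camera call takes 0.05 s, during which the arm holds its last target. There are 200 camera calls.

## Working session

There is one attempt and no reset: what is moved stays moved. The work goes in short steps, Python scripts to look and compute and a shell command to move; the robot and the scene stay as the last step left them, time stands still between calls to the robot, and variables do not carry over. Pictures are saved under pics/ and viewed, at most 10 in all, crops included, and the job is handed in when it is done.

```bash
ls; mkdir -p pics; cat > h.py <<'E'
import numpy as np, cv2
from scipy.spatial.transform import Rotation as Rn
from plant import env
def cam(p,st=None):
    """returns R,t world->cam"""
    if 'hand_eye' in p and p.get('hand_eye') is not None:
        H=np.array(p['hand_eye']); T=np.eye(4); T[:3,:3]=Rn.from_rotvec(st['eef_rot']).as_matrix(); T[:3,3]=st['ee_pos']
        M=np.linalg.inv(T@H); return M[:3,:3],M[:3,3]
    return np.array(p['R']),np.array(p['t'])
def back(p,px,z,st=None):
    R,t=cam(p,st); d=R.T@np.linalg.inv(np.array(p['mtx']))@np.array([px[0],px[1],1.]); c=-R.T@t
    return c+d*(z-c[2])/d[2]
def proj(p,X,st=None):
    R,t=cam(p,st); q=np.array(p['mtx'])@(R@np.asarray(X,float)+t); return q[:2]/q[2]
def save(p,n): cv2.imwrite(f'pics/{n}.png',cv2.cvtColor(p['frame'],cv2.COLOR_RGB2BGR))
E
python3 - <<'E'
from h import *
print(env.observe())
for n in ['side','top']:
    p=env.grab_frame(n); save(p,n+'0')
    c=-np.array(p['R']).T@np.array(p['t']); print(n,c,p['mtx'])
    for th,z in [('dispenser',100),('handle',40),('cap',190),('jar',50),('mill',60),('mug',50),('kettle',100),('soap',90),('tea_tin',35)]:
        for d in env.look_for(th,p)[:4]:
            px=np.array(d['centre'])*[512,384]; print(th,round(d['score'],2),px.round(),back(p,px,z).round())
E
```

```text
pics
{'clock': 0.0, 'joint_pos': array([ 1.15347810e+00,  5.28503353e-01,  1.43392519e+00, -1.25545838e-05,
        1.18138619e+00, -1.78472452e-01]), 'qvel': array([-0.00021547, -0.00145221,  0.00046377,  0.00169738,  0.00028454,
       -0.00112054]), 'effort': array([ 8.19181842e-04, -4.40046608e+01, -1.76593727e+01,  6.35140669e-02,
        5.82178950e-02, -1.37995485e-04]), 'ee_pos': array([147.52937543, 606.60915168, 238.5414729 ]), 'eef_rot': array([-0.37420287, -3.11857944,  0.00334137]), 'contact_force': array([-0.89028942,  0.40941179, -0.98464734]), 'torque': array([ 0.00722632, -0.02695871, -0.00949358]), 'grip_force': 0.0, 'gripper_width': 86.91177101756168}
side [  93.01559751 -780.47494833  946.14817557] [[450.88447298   0.         252.03942218]
 [  0.         450.88447298 191.93741391]
 [  0.           0.           1.        ]]
dispenser 0.84 [240. 178.] [532.  78. 100.]
handle 0.85 [206. 245.] [363. -55.  40.]
handle 0.71 [308. 291.] [ 517. -300.   40.]
handle 0.67 [303. 205.] [668. -50.  40.]
handle 0.6 [280. 235.] [ 553. -116.   40.]
cap 0.52 [232. 129.] [564. 187. 
[... 350 characters left out ...]
7110427    0.         255.48942986]
 [  0.         385.7110427  192.35315446]
 [  0.           0.           1.        ]]
dispenser 0.58 [210. 172.] [552. 138. 100.]
handle 0.7 [287. 175.] [ 558. -103.   40.]
handle 0.59 [271. 140.] [671. -48.  40.]
handle 0.53 [265. 237.] [360. -36.  40.]
cap 0.68 [182. 163.] [560. 205. 190.]
cap 0.66 [406. 219.] [ 419. -423.  190.]
cap 0.17 [212. 171.] [539. 120. 190.]
jar 0.87 [313. 150.] [ 639. -184.   50.]
mill 0.56 [296. 210.] [ 445. -130.   60.]
mug 0.61 [132. 192.] [487. 389.  50.]
kettle 0.57 [405. 147.] [ 643. -455.  100.]
soap 0.58 [138. 135.] [663. 367.  90.]
tea_tin 0.56 [404. 223.] [ 414. -474.   35.]
tea_tin 0.32 [346. 188.] [ 521. -292.   35.]
```

```bash
python3 - <<'E'
import cv2
a=cv2.imread('pics/top0.png'); b=cv2.imread('pics/side0.png')
cv2.imwrite('pics/t1.png',cv2.resize(a[90:270,100:340],None,fx=3.3,fy=3.3,interpolation=cv2.INTER_CUBIC))
cv2.imwrite('pics/s1.png',cv2.resize(b[90:310,160:360],None,fx=2.7,fy=2.7,interpolation=cv2.INTER_CUBIC))
E
```

```text
(no output)
```

View pics/t1.png

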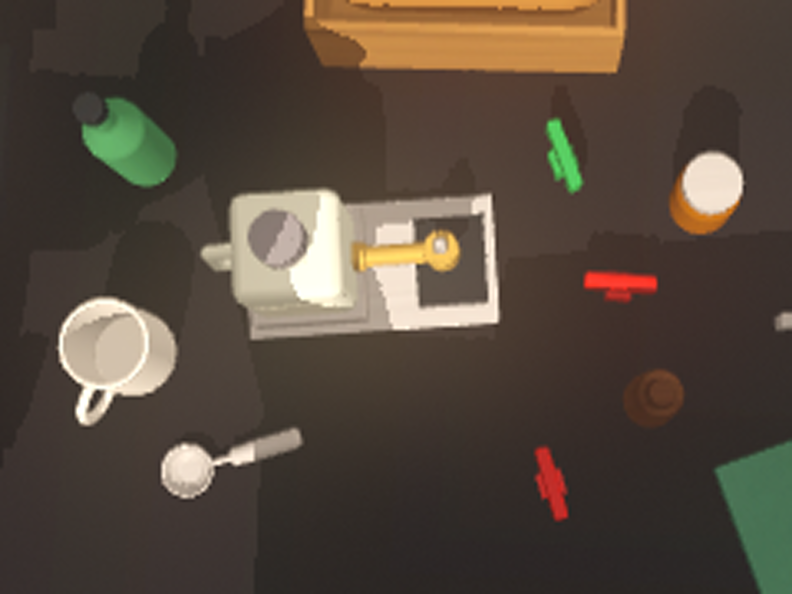

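View pics/s1.png

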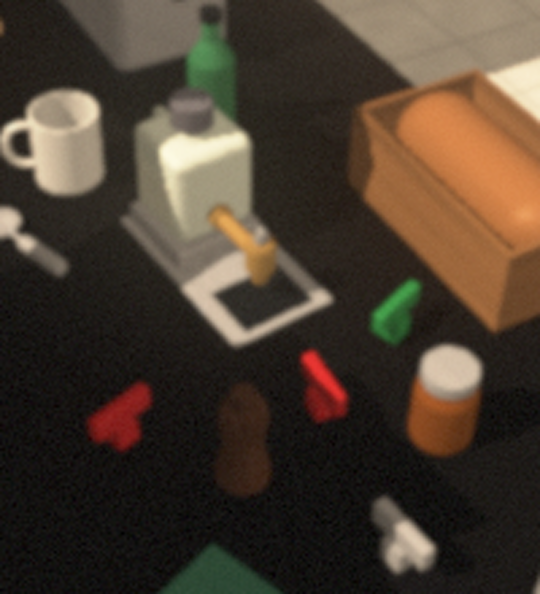

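The top crop (scale 3.3, offset 100,90) shows the cap at about (184,162) and the stem at (233,164). The red and green look-alikes are on the right. The steel handle is only partly visible at the right edge; in the side view it is at (308,291). Next I'll refine the numbers and set up the approach.

```bash
python3 - <<'E'
from h import *
t=env.grab_frame('top'); s=env.grab_frame('side'); st=env.observe(); w=env.grab_frame('wrist')
print(np.array(w['hand_eye']).round(3), w['mtx'])
cv2.imwrite('pics/h.png',np.hstack([cv2.resize(cv2.cvtColor(p['frame'],4)[y:y+60,x:x+60],(400,400),interpolation=2) for p,x,y in ((t,315,155),(s,280,262))]))
# base-plate corners in top crop
f=lambda X,Y:(100+X/3.3,90+Y/3.3)
for n,q,z in [('c1',f(492,194),6),('c2',f(498,323),6),('c3',f(251,338),6),('cap',f(277,237),190),('stem',f(440,243),103)]:
    print(n,back(t,q,z).round(1))
g=lambda X,Y:(160+X/2.7,90+Y/2.7)
for n,q,z in [('c1',g(332,297),6),('c2',g(237,346),6),('cap',g(192,103),190),('stem',g(262,232),103)]:
    print(n,back(s,q,z).round(1))
E
```

```text
[[-1.00000e-03 -9.60000e-01 -2.79000e-01  7.69770e+01]
 [ 1.00000e+00 -1.00000e-03  1.00000e-03 -1.37300e+00]
 [-1.00000e-03 -2.79000e-01  9.60000e-01 -1.44035e+02]
 [ 0.00000e+00  0.00000e+00  0.00000e+00  1.00000e+00]] [[281.1312393    0.         256.5567256 ]
 [  0.         281.1312393  197.07517135]
 [  0.           0.           1.        ]]
c1 [646.7  23.    6. ]
c2 [516.6  13.2   6. ]
c3 [495.1 258.1   6. ]
cap [563.9 199.4 190. ]
stem [578.   66.3 103. ]
c1 [648.8  23.3   6. ]
c2 [520.1   6.8   6. ]
cap [563.9 191.6 190. ]
stem [577.8  59.2 103. ]
```

View pics/h.png

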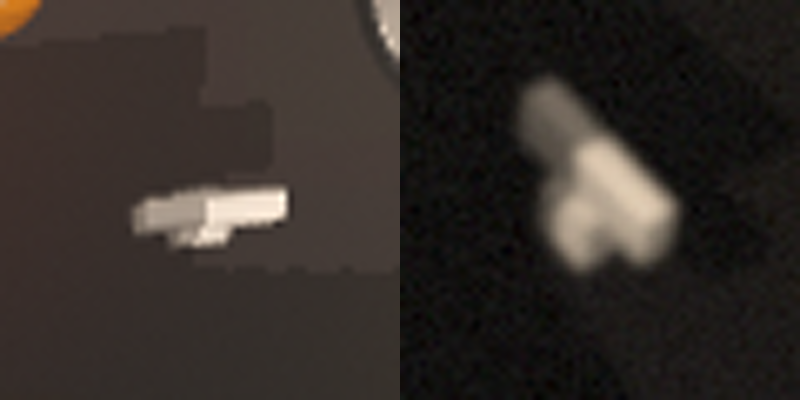

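Crops: the steel handle in the top view has its bar running roughly along world y, with the top face at about (346.6,185.4). The look-alikes stay where they are.

```bash
python3 - <<'E'
from h import *
t=env.grab_frame('top'); s=env.grab_frame('side')
f=lambda X,Y:(315+X/6.667,155+Y/6.667); g=lambda X,Y:(280+(X-400)/6.667,262+Y/6.667)
for q in [(140,205),(288,192),(211,200)]: print(back(t,f(*q),52).round(1))
for q in [(543,90),(660,205),(600,145)]: print(back(s,g(*q),52).round(1))
st=env.observe(); R=Rn.from_rotvec(st['eef_rot']).as_matrix()
print('tool shift', R.T@(np.array([515,-292,200])-st['ee_pos']))
E
```

```text
[ 524.9 -255.8   52. ]
[ 532.9 -325.5   52. ]
[ 528.1 -289.3   52. ]
[ 523.3 -262.1   52. ]
[ 532.5 -323.2   52. ]
[ 528.1 -292.    52. ]
tool shift [-569.49352344 -786.89037851   39.53751552]
```

```bash
python3 -m crank '[{"translation":[0,0,0],"roll":0.14},{"translation":[0,0,0],"roll":0.14},{"translation":[0,0,0],"roll":0.14},{"translation":[0,0,0],"roll":0.14},{"translation":[0,0,0],"roll":0.14},{"translation":[0,0,0],"roll":0.14},{"translation":[0,0,0],"roll":0.14},{"translation":[0,0,0],"roll":0.14}]' 5 20
python3 -m crank '[{"translation":[0,0,0],"roll":0.114},{"translation":[-4.3,2.4,0.2],"roll":0},{"translation":[-4.3,2.4,0.2],"roll":0},{"translation":[-4.3,2.4,0.2],"roll":0},{"translation":[-4.3,2.4,0.2],"roll":0},{"translation":[-4.3,2.4,0.2],"roll":0},{"translation":[-4.3,2.4,0.2],"roll":0},{"translation":[-4.3,2.4,0.2],"roll":0}]'
python3 -m crank '[{"translation":[-4.3,2.4,0.2],"roll":0},{"translation":[-4.3,2.4,0.2],"roll":0},{"translation":[-4.9,0.5,0.2],"roll":0},{"translation":[-4.9,0.5,0.2],"roll":0},{"translation":[-4.9,0.5,0.2],"roll":0},{"translation":[-4.9,0.5,0.2],"roll":0},{"translation":[-4.9,0.5,0.2],"roll":0},{"translation":[-4.9,0.5,0.2],"roll":0}]'
python3 -m crank '[{"translation":[-4.9,0.5,0.2],"roll":0},{"translation":[-4.9,0.5,0.2],"roll":0},{"translation":[-4.9,0.5,0.2],"roll":0},{"translation":[-4.9,0.5,0.2],"roll":0},{"translation":[0,0,0],"roll":0},{"translation":[0,0,0],"roll":0}]'
python3 - <<'E'
from h import *
st=env.observe(); w=env.grab_frame('wrist'); save(w,'w1')
print(st['clock'],st['ee_pos'],st['eef_rot'],st['joint_pos'])
for d in env.look_for('handle',w)[:3]:
    px=np.array(d['centre'])*[512,384]; print(d['score'],px,back(w,px,40,st))
print(proj(w,[528,-291,52],st))
E
```

```text
clock: 2.05
ee_pos: [147.8, 607.3, 239.5]
eef_rot: [1.981, 2.438, -0.0]
contact_force: [-0.1, 0.4, 0.3]
gripper_width: 49.9
grip_force: 0.0
clock: 2.85
ee_pos: [345.4, 322.6, 225.8]
eef_rot: [2.109, 2.328, 0.002]
contact_force: [1.0, 1.1, 0.0]
gripper_width: 50.1
grip_force: 0.0
clock: 3.65
ee_pos: [459.6, -48.6, 209.8]
eef_rot: [2.11, 2.327, 0.001]
contact_force: [0.8, 0.0, -1.0]
gripper_width: 50.2
grip_force: 0.0
clock: 4.25
ee_pos: [498.1, -240.6, 201.2]
eef_rot: [-2.112, -2.324, -0.0]
contact_force: [-0.1, 1.0, -0.7]
gripper_width: 49.9
grip_force: 0.0
4.25 [ 498.11504012 -240.60321803  201.2430314 ] [-2.11247466e+00 -2.32436675e+00 -3.47131497e-04] [-6.52155881e-01  4.80963891e-01  1.65370672e+00  3.30795825e-04
  1.00759691e+00 -7.47774907e-01]
0.6 [458.9056  12.5184] [672.63278402 -53.50697694  40.        ]
0.59 [276.3776 226.5984] [ 524.84830073 -286.93792909   40.        ]
[279.46311711 234.20034182]
```

View pics/w1.png

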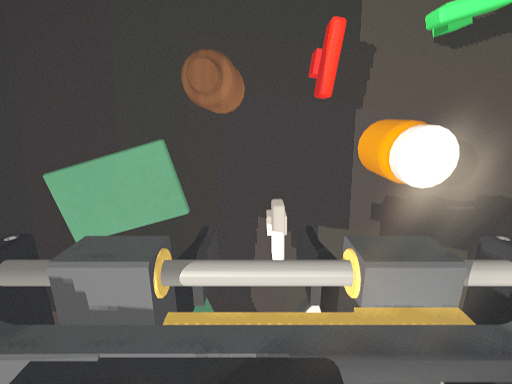

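The wrist view shows the steel handle at about (277,230), with its bar near-vertical in the image. The gripper hides its lower end, so I'll shift for a clear view.

```bash
python3 -m crank '[{"translation":[-3.6,1.3,0],"roll":0},{"translation":[-3.6,1.2,0],"roll":0},{"translation":[0,0,0],"roll":0},{"translation":[0,0,0],"roll":0}]' >/dev/null
python3 - <<'E'
from h import *
st=env.observe(); w=env.grab_frame('wrist')
R=Rn.from_rotvec(st['eef_rot']).as_matrix()
print(st['clock'],st['ee_pos'],np.degrees(np.arctan2(R[1,1],R[0,1])),proj(w,[528,-291,52],st))
f=w['frame'].astype(int)
cv2.imwrite('pics/w2.png',cv2.resize(cv2.cvtColor(w['frame'],4)[100:250,180:380],(800,600),interpolation=2))
E
```

```text
4.75 [ 530.06631741 -307.26606485  201.38488569] 5.671895846170547 [257.03412116 173.79539956]
```

View pics/w2.png

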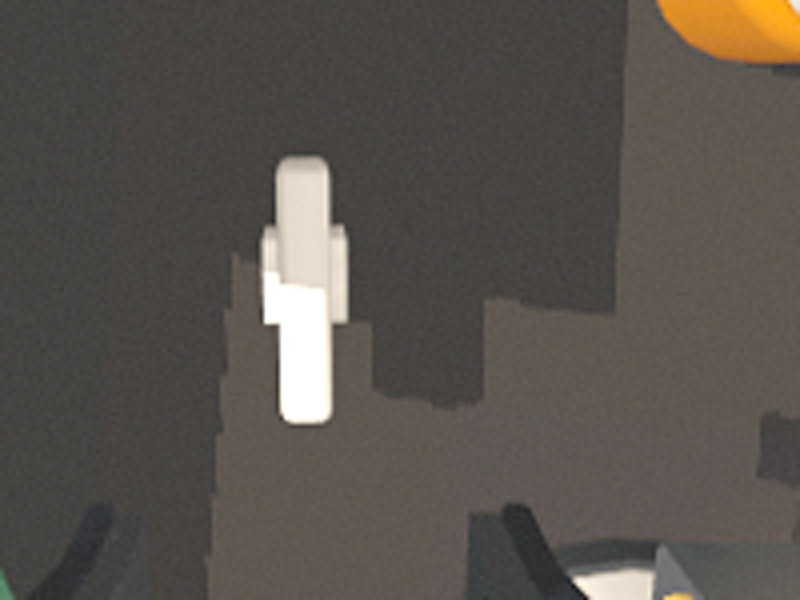

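The crop (scale 4, offset 180,100) shows the handle clearly. The bar runs from (302,158) to (306,423), with the hub centred under it.

```bash
python3 - <<'E'
from h import *
st=env.observe(); w=env.grab_frame('wrist'); R=Rn.from_rotvec(st['eef_rot']).as_matrix()
A,B=[back(w,(180+a/4,100+b/4),52,st) for a,b in [(302.5,159),(305.5,422)]]
m=(A+B)/2; d=B-A; print(A,B,m,np.linalg.norm(d),'thick yaw',np.degrees(np.arctan2(d[0],-d[1])))
print(R.T@(np.array([m[0],m[1],45])-st['ee_pos']))
E
```

```text
[ 522.4559925  -254.93058585   52.        ] [ 530.19894315 -325.29062552   52.        ] [ 526.32746782 -290.11060568   52.        ] 70.78480393420861 thick yaw 6.27999084844347
[ 16.30315608  -1.39650528 156.28313258]
```

```bash
python3 -m crank '[{"translation":[1.63,-0.14,3],"roll":-0.01},{"translation":[0,0,4.5],"roll":0},{"translation":[0,0,4.5],"roll":0},{"translation":[0,0,2.5],"roll":0},{"translation":[0,0,1.1],"roll":0},{"translation":[0,0,0],"roll":0},{"translation":[0,0,0],"roll":0}]' 5
python3 -m crank '[{"translation":[0,0,0],"roll":0},{"translation":[0,0,0],"roll":0},{"translation":[0,0,0],"roll":0},{"translation":[0,0,0],"roll":0},{"translation":[0,0,0],"roll":0},{"translation":[0,0,0],"roll":0}]' 0.5 30
```

```text
clock: 5.55
ee_pos: [527.9, -292.6, 46.8]
eef_rot: [2.096, 2.337, 0.0]
contact_force: [0.3, -1.1, -0.8]
gripper_width: 50.3
grip_force: 0.0
clock: 6.15
ee_pos: [527.3, -292.7, 45.7]
eef_rot: [2.098, 2.338, 0.0]
contact_force: [-0.7, 1.2, 1.0]
gripper_width: 13.6
grip_force: 30.0
```

```bash
python3 -m crank '[{"translation":[0,0,-2],"roll":0},{"translation":[0,0,-4],"roll":0},{"translation":[0,0,-4.5],"roll":0},{"translation":[0,0,-4.5],"roll":0},{"translation":[0,0,-4.5],"roll":0},{"translation":[2,0.5,-3],"roll":0},{"translation":[4,1,0],"roll":0},{"translation":[4.5,1.1,0],"roll":0}]'
python3 -m crank '[{"translation":[4.5,1.1,0],"roll":0},{"translation":[4.5,1.1,0],"roll":0},{"translation":[4.5,1.1,0],"roll":0},{"translation":[4.5,1.1,0],"roll":0},{"translation":[4,0.8,0],"roll":0},{"translation":[2,0.4,0],"roll":0},{"translation":[0,0,0],"roll":0},{"translation":[0,0,0],"roll":0}]'
python3 - <<'E'
from h import *
st=env.observe(); w=env.grab_frame('wrist'); save(w,'w3')
R=Rn.from_rotvec(st['eef_rot']).as_matrix()
print(st['clock'],st['ee_pos'],np.degrees(np.arctan2(R[1,1],R[0,1])))
cv2.imwrite('pics/w3.png',cv2.resize(cv2.cvtColor(w['frame'],4)[0:260,100:440],None,fx=2.3,fy=2.3,interpolation=2))
for n in ('cap','stem_foot','neck_rim','handle'):
  for d in env.look_for(n,w)[:2]: print(n,d['score'],np.array(d['centre'])*[512,384])
E
```

```text
clock: 6.95
ee_pos: [542.3, -185.7, 271.9]
eef_rot: [2.099, 2.333, 0.001]
contact_force: [0.7, -0.1, -1.7]
gripper_width: 13.7
grip_force: 30.0
clock: 7.75
ee_pos: [571.2, 59.3, 270.2]
eef_rot: [-2.097, -2.339, 0.002]
contact_force: [0.1, -0.6, 0.1]
gripper_width: 13.7
grip_force: 30.0
7.75 [571.23209359  59.29225987 270.19022355] 6.261933532488306
cap 0.87 [273.2032  25.4976]
stem_foot 0.73 [265.0112 108.2112]
neck_rim 0.67 [264.704 105.792]
handle 0.84 [104.9088 223.7952]
handle 0.76 [255.488  231.0912]
```

View pics/w3.png

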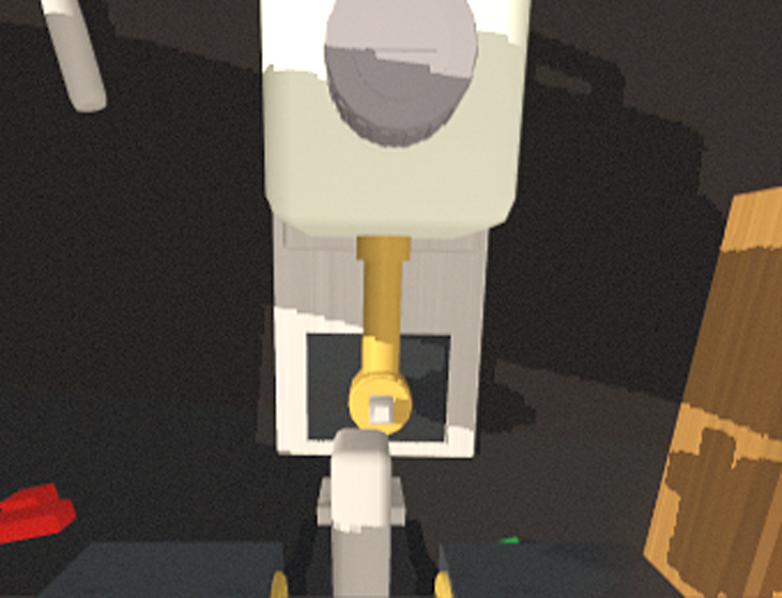

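The crop (scale 2.3, column offset 100) shows the held handle at the bottom, aligned with the dispenser. The stem top is at (381,409), the collar centre at (380,403) and the cap top centre at about (401.5,45). The plate's near corners are at (277,456) and (473,457).

```bash
python3 - <<'E'
from h import *
st=env.observe(); w=env.grab_frame('wrist'); R=Rn.from_rotvec(st['eef_rot']).as_matrix()
for n,X,Y,z in [('stem',381,409,103),('collar',380,404,85),('captop',401.5,45,190),('pl',277,456,6),('pr',473,457,6),('shoulderL',268,170,150),('shoulderR',519,170,150),('pipeA',382,370,75),('pipeB',385,265,75),('capL',326,45,190),('capR',477,45,190)]:
    q=back(w,(100+X/2.3,Y/2.3),z,st); print(n,q.round(1),(R.T@(q-st['ee_pos'])).round(1))
for yaw in (4.5,5.5,6.5):
    y=np.radians(yaw); s=back(w,(100+381/2.3,409/2.3),103,st); c=s+135*np.array([-np.sin(y),np.cos(y),0]); c[2]=190
    print(yaw,c.round(1),proj(w,c,st)*2.3-[230,0])
E
```

```text
stem [580.2  66.7 103. ] [  7.9   9.5 167.5]
collar [580.4  65.5  85. ] [  6.7   9.5 185.5]
captop [568.5 198.7 190. ] [140.3  11.9  80.5]
pl [521.1   7.6   6. ] [-44.6 -55.5 264.5]
pr [649.6  20.5   6. ] [-45.4  73.6 264.5]
shoulderL [524.5 163.8 150. ] [110.3 -35.6 120.5]
shoulderR [618.9 173.8 150. ] [110.3  59.3 120.5]
pipeA [579.9  81.7  75. ] [ 22.8  10.7 195.5]
pipeB [575.3 134.6  75. ] [ 76.   11.8 195.5]
capL [545.6 196.2 190. ] [140.3 -11.2  80.5]
capR [591.5 201.1 190. ] [140.3  34.9  80.5]
4.5 [569.6 201.3 190. ] [405.92364499  35.54559101]
5.5 [567.2 201.1 190. ] [398.19117194  35.3835907 ]
6.5 [564.9 200.9 190. ] [390.45464648  35.3755386 ]
```

```bash
python3 - <<'E'
from h import *
w=env.grab_frame('wrist'); H=np.linalg.inv(np.array(w['hand_eye'])); K=np.array(w['mtx'])
for P in [(35,0,-6.3),(37.7,0,-6.3),(37.7,7,-6.3),(37.7,-7,-6.3),(37.7,0,19.7),(14.7,12,19.7),(14.7,-12,19.7),(14.7,12,45.7)]:
    q=K@(H@np.r_[P,1])[:3]; print(P,((q[:2]/q[2])*2.3-[230,0]).round(1))
f=cv2.cvtColor(w['frame'],4)[170:260,200:320]; cv2.imwrite('pics/w4.png',cv2.resize(f,None,fx=6.5,fy=6.5,interpolation=2))
E
```

```text
(35, 0, -6.3) [364.2 455.5]
(37.7, 0, -6.3) [364.2 443.7]
(37.7, 7, -6.3) [395.9 443.7]
(37.7, -7, -6.3) [332.5 443.8]
(37.7, 0, 19.7) [363.5 417.3]
(14.7, 12, 19.7) [408.  500.6]
(14.7, -12, 19.7) [318.9 500.7]
(14.7, 12, 45.7) [402.  471.2]
```

View pics/w4.png

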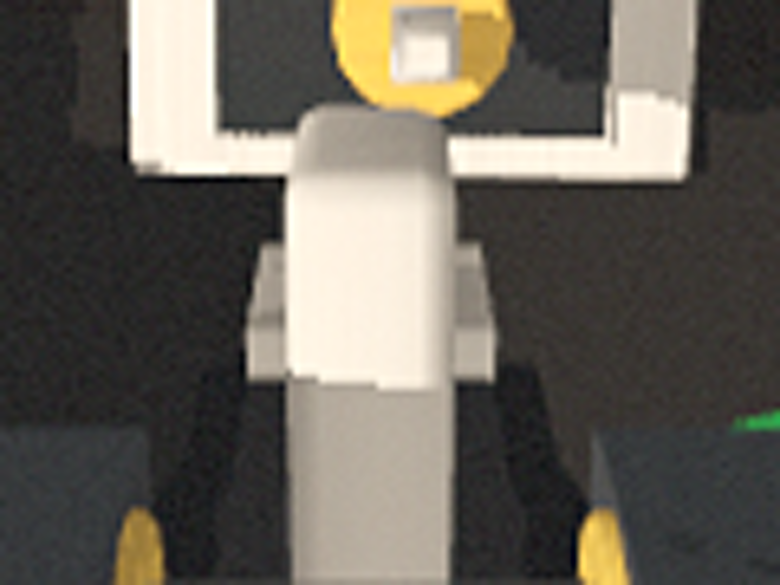

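The close-up confirms the grip: the hub and bar are symmetric about the tool plane. The stem is up and to the right at (427,45) in the crop. I'll drop lower and offset to re-measure with less depth leverage.

```bash
python3 -m crank '[{"translation":[-2,0.5,2],"roll":0.015},{"translation":[-1.7,0.5,3],"roll":0},{"translation":[0,0,3],"roll":0},{"translation":[0,0,1.5],"roll":0},{"translation":[0,0,0],"roll":0},{"translation":[0,0,0],"roll":0}]'
python3 - <<'E'
from h import *
st=env.observe(); w=env.grab_frame('wrist'); save(w,'w5')
R=Rn.from_rotvec(st['eef_rot']).as_matrix()
print(st['clock'],st['ee_pos'],np.degrees(np.arctan2(R[1,1],R[0,1])))
print(proj(w,[580.2,66.7,103],st))
cv2.imwrite('pics/w5.png',cv2.resize(cv2.cvtColor(w['frame'],4)[60:260,170:400],None,fx=3,fy=3,interpolation=2))
E
```

```text
clock: 8.7
ee_pos: [585.7, 23.0, 175.8]
eef_rot: [2.116, 2.322, 0.0]
contact_force: [-0.3, -0.4, -0.5]
gripper_width: 13.6
grip_force: 30.0
8.7 [585.65752352  22.98466406 175.78591685] 5.297959764562818
[255.81832754 157.97941379]
```

View pics/w5.png

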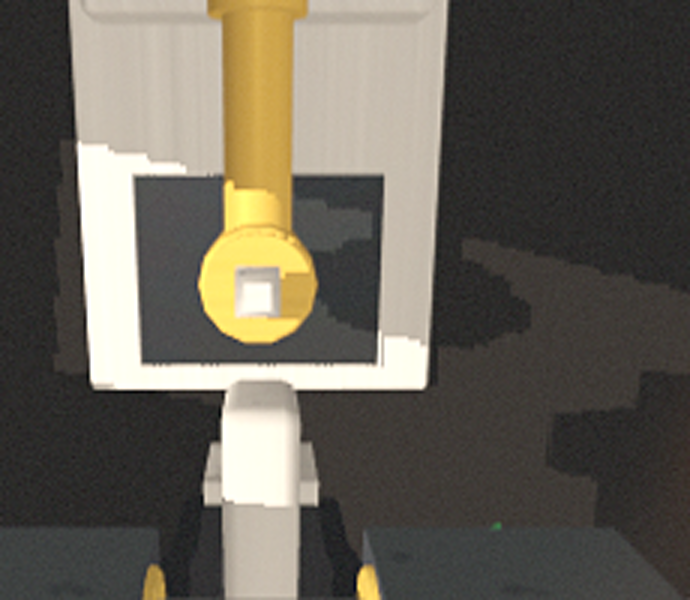

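Stem top is at (258,295) in the crop (scale 3, offset 170,60), within 0.4 px of the earlier estimate, and the plate edges are square to the handle.

```bash
python3 - <<'E'
from h import *
st=env.observe(); w=env.grab_frame('wrist'); R=Rn.from_rotvec(st['eef_rot']).as_matrix()
for X,Y,z in [(258,295,103),(258,285,85)]:
    q=back(w,(170+X/3,60+Y/3),z,st); print(q,R.T@(q-st['ee_pos']))
H=np.linalg.inv(np.array(w['hand_eye'])); K=np.array(w['mtx'])
def pr(P):
    q=K@(H@np.r_[P,1])[:3]; return ((q[:2]/q[2]-[170,60])*3).round(1)
for o in (0,1,2,3): print(o,'barend top',pr((35+o,-.6,-6.3)),'barend bot',pr((35+o,-.6,19.7)),'hub top L',pr((12+o,-12.6,19.7)),'hub bot L',pr((12+o,-12.6,45.7)))
E
```

```text
[580.9704155   66.40334477 103.        ] [43.66274382 -1.2834451  73.49187054]
[580.96571627  66.56485095  85.        ] [43.83226201 -1.30815989 91.49178051]
0 barend top [261.4 414. ] barend bot [261.1 377.5] hub top L [203.2 485.3] hub bot L [210.2 445.6]
1 barend top [261.4 408.4] barend bot [261.1 372.6] hub top L [203.1 480.8] hub bot L [210.2 441.5]
2 barend top [261.4 402.7] barend bot [261.1 367.7] hub top L [203.1 476.2] hub bot L [210.1 437.5]
3 barend top [261.4 397. ] barend bot [261.1 362.8] hub top L [203.  471.7] hub bot L [210.  433.5]
```

```bash
python3 -m crank '[{"translation":[2.2,-0.07,0],"roll":0},{"translation":[2.1,0,0],"roll":0},{"translation":[0,0,1.5],"roll":0},{"translation":[0,0,0.6],"roll":0},{"translation":[0,0,0],"roll":0},{"translation":[0,0,0],"roll":0}]'
python3 -m crank '[{"translation":[0,0,0.4],"roll":0},{"translation":[0,0,0.4],"roll":0},{"translation":[0,0,0],"roll":0}]'
python3 -m crank '[{"translation":[0,0,0.3],"roll":0},{"translation":[0,0,0.3],"roll":0},{"translation":[0,0,0],"roll":0}]'
```

```text
clock: 9.4
ee_pos: [581.1, 65.8, 155.2]
eef_rot: [2.116, 2.321, 0.001]
contact_force: [-0.3, 0.3, -0.8]
gripper_width: 13.8
grip_force: 30.0
clock: 9.7
ee_pos: [580.3, 65.9, 146.0]
eef_rot: [-2.116, -2.321, 0.001]
contact_force: [0.4, -0.7, -2.3]
gripper_width: 14.0
grip_force: 30.0
clock: 10.0
ee_pos: [580.2, 66.1, 140.0]
eef_rot: [-2.115, -2.322, 0.001]
contact_force: [-0.2, -0.2, -1.0]
gripper_width: 13.8
grip_force: 30.0
```

```bash
python3 -m crank '[{"translation":[0,0,0.3],"roll":0},{"translation":[0,0,0.3],"roll":0},{"translation":[0,0,0.2],"roll":0},{"translation":[0,0,0],"roll":0}]'
python3 -m crank '[{"translation":[0,0,0.1],"roll":0},{"translation":[0,0,0.1],"roll":0},{"translation":[0,0,0],"roll":0}]'
```

```text
clock: 10.4
ee_pos: [580.3, 66.2, 132.1]
eef_rot: [-2.115, -2.322, 0.001]
contact_force: [0.8, -0.3, -0.3]
gripper_width: 13.8
grip_force: 30.0
clock: 10.7
ee_pos: [580.7, 66.1, 130.7]
eef_rot: [2.116, 2.322, 0.0]
contact_force: [0.5, -0.2, 0.3]
gripper_width: 13.6
grip_force: 30.0
```

```bash
python3 -m crank '[{"translation":[0,0,0.1],"roll":0},{"translation":[0,0,0.1],"roll":0},{"translation":[0,0,0],"roll":0}]'
```

```text
clock: 11.0
ee_pos: [580.8, 66.1, 130.6]
eef_rot: [2.115, 2.322, 0.001]
contact_force: [-2.5, -0.1, 10.9]
gripper_width: 13.7
grip_force: 30.0
```

The handle stopped at its seated height (130.6 against 130.7 expected), with the force rising to 11 N. I'll release it, back off and check.

```bash
python3 -m crank '[{"translation":[0,0,-0.1],"roll":0},{"translation":[0,0,0],"roll":0},{"translation":[0,0,0],"roll":0},{"translation":[0,0,0],"roll":0},{"translation":[0,0,-2],"roll":0},{"translation":[0,0,-3],"roll":0},{"translation":[0,0,-4],"roll":0},{"translation":[0,0,-3.5],"roll":0}]' 4
python3 -m crank '[{"translation":[3,0,0],"roll":0},{"translation":[3,0,0],"roll":0},{"translation":[1.5,0,0],"roll":0},{"translation":[0,0,0],"roll":0},{"translation":[0,0,0],"roll":0}]' 8.7
python3 - <<'E'
from h import *
st=env.observe(); w=env.grab_frame('wrist'); R=Rn.from_rotvec(st['eef_rot']).as_matrix()
print(st['clock'],st['ee_pos'],np.degrees(np.arctan2(R[1,1],R[0,1])))
print(proj(w,[568.5,200.8,190],st))
s=env.grab_frame('side')
a=cv2.resize(cv2.cvtColor(w['frame'],4)[30:260,140:390],None,fx=2,fy=2,interpolation=2)
b=cv2.resize(cv2.cvtColor(s['frame'],4)[110:210,210:290],(368,460),interpolation=2)
cv2.imwrite('pics/w6.png',np.hstack([a,b[:,:300]]))
for n in ('cap',):
  for d in env.look_for(n,w)[:2]: print(n,d['score'],np.array(d['centre'])*[512,384])
print('side handle expected px bottom/top',proj(s,[581,66,85]),proj(s,[581,66,137]))
E
```

```text
clock: 11.8
ee_pos: [580.5, 66.1, 255.6]
eef_rot: [-2.116, -2.322, 0.0]
contact_force: [0.3, -0.4, 0.5]
gripper_width: 39.9
grip_force: 0.0
clock: 12.3
ee_pos: [573.5, 140.4, 254.0]
eef_rot: [2.115, 2.323, -0.002]
contact_force: [-0.9, 0.1, -0.4]
gripper_width: 72.2
grip_force: 0.0
12.3 [573.5125555  140.40030656 253.98096598] 5.376131363851598
[258.72934408 136.83498748]
cap 0.61 [256.4096 135.7056]
side handle expected px bottom/top [256.75596884 178.92652837] [257.08046694 165.03388564]
```

View pics/w6.png

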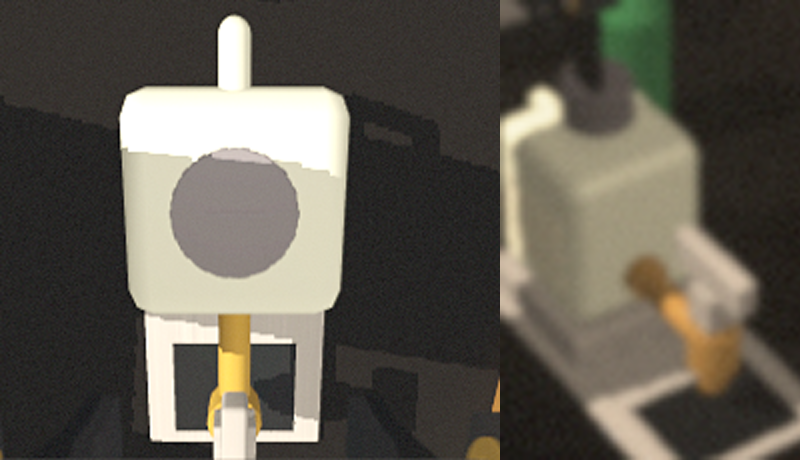

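The handle stands seated on the valve in the side view. In the wrist crop the cap's top circle is at (234.5,213), radius 64, which is px (257.3,136.5) and matches the prediction within about 1 mm.

```bash
python3 -m crank '[{"translation":[3,0,0],"roll":0},{"translation":[3.08,-0.02,0],"roll":0},{"translation":[0,0,3],"roll":0},{"translation":[0,0,3],"roll":0},{"translation":[0,0,1.4],"roll":0},{"translation":[0,0,0],"roll":0},{"translation":[0,0,0],"roll":0}]' 8.7
python3 -m crank '[{"translation":[0,0,0],"roll":0},{"translation":[0,0,0],"roll":0},{"translation":[0,0,0],"roll":0},{"translation":[0,0,0],"roll":0},{"translation":[0,0,0],"roll":0},{"translation":[0,0,0],"roll":0}]' 4 45
```

```text
clock: 13.15
ee_pos: [568.3, 200.6, 180.7]
eef_rot: [2.117, 2.321, -0.0]
contact_force: [-0.7, 0.7, 0.7]
gripper_width: 87.0
grip_force: 0.0
clock: 13.75
ee_pos: [567.8, 201.4, 180.7]
eef_rot: [2.116, 2.322, 0.0]
contact_force: [1.1, -0.0, 0.3]
gripper_width: 47.0
grip_force: 1.0
```

```bash
python3 -m crank '[{"translation":[0,0,0],"roll":0},{"translation":[0,0,0],"roll":0},{"translation":[0,0,0.2],"roll":0},{"translation":[0,0,0.2],"roll":0},{"translation":[0,0,0.15],"roll":0},{"translation":[0,0,0],"roll":0},{"translation":[0,0,0],"roll":0}]'
```

```text
clock: 14.45
ee_pos: [567.9, 201.4, 176.5]
eef_rot: [2.115, 2.322, 0.001]
contact_force: [-2.8, -1.2, 9.7]
gripper_width: 46.2
grip_force: 44.9
```

```bash
python3 -m crank '[{"translation":[0,0,0.12],"roll":0},{"translation":[0,0,0],"roll":0},{"translation":[0,0,0],"roll":0}]' - 55

```

```text
clock: 14.75
ee_pos: [567.9, 201.4, 175.5]
eef_rot: [2.115, 2.322, 0.001]
contact_force: [-2.8, -0.8, 9.6]
gripper_width: 46.5
grip_force: 54.9
```

```bash
python3 -m crank '[{"translation":[0,0,0.08],"roll":0},{"translation":[0,0,0],"roll":0},{"translation":[0,0,0],"roll":0}]'
python3 -m crank '[{"translation":[0,0,0],"roll":-0.105},{"translation":[0,0,0],"roll":-0.105},{"translation":[0,0,0],"roll":0}]'
```

```text
clock: 15.05
ee_pos: [567.9, 201.4, 174.9]
eef_rot: [2.115, 2.322, 0.001]
contact_force: [-3.5, -1.4, 11.5]
gripper_width: 46.3
grip_force: 54.9
clock: 15.35
ee_pos: [569.0, 201.6, 175.3]
eef_rot: [1.857, 2.531, 0.004]
contact_force: [-1.5, -0.0, 10.6]
gripper_width: 46.4
grip_force: 54.9
```

```bash
python3 -c "
from h import *
print(env.observe()['torque'])"
python3 -m crank '[{"translation":[0,0,0],"roll":-0.105},{"translation":[0,0,0],"roll":-0.105},{"translation":[0,0,0],"roll":-0.105},{"translation":[0,0,0],"roll":-0.105},{"translation":[0,0,0],"roll":-0.105},{"translation":[0,0,0],"roll":-0.105},{"translation":[0,0,0],"roll":-0.105},{"translation":[0,0,0],"roll":-0.105}]'
python3 -m crank '[{"translation":[0,0,0],"roll":0},{"translation":[0,0,0],"roll":0}]'
python3 -c "
from h import *
o=env.observe();print(o['torque'],o['joint_pos'])
R=Rn.from_rotvec(o['eef_rot']).as_matrix();print(np.degrees(np.arctan2(R[1,1],R[0,1])))"
```

```text
[-0.0903166   0.32611519  0.02400042]
clock: 16.15
ee_pos: [569.1, 201.8, 175.3]
eef_rot: [0.66, 3.068, 0.003]
contact_force: [-1.8, 0.5, 10.9]
gripper_width: 46.1
grip_force: 54.9
clock: 16.35
ee_pos: [569.2, 201.8, 175.3]
eef_rot: [0.666, 3.066, 0.003]
contact_force: [-0.7, 0.2, 10.9]
gripper_width: 46.4
grip_force: 54.9
[-0.01481575  0.27534825  0.08364091] [ 1.55698869e-01  5.75408668e-01  1.55174434e+00  2.89422306e-04
  1.01021784e+00 -9.87775228e-01]
65.50769837796554
```

```bash
python3 -m crank '[{"translation":[0,0,-0.3],"roll":0},{"translation":[0,0,-0.3],"roll":0},{"translation":[0,0,-0.3],"roll":0},{"translation":[0,0,0],"roll":0}]'
```

```text
clock: 16.75
ee_pos: [568.1, 201.4, 182.3]
eef_rot: [0.667, 3.069, 0.0]
contact_force: [1.3, 0.6, 3.1]
gripper_width: 46.5
grip_force: 54.9
```

```bash
python3 -m crank '[{"translation":[0,0,-0.5],"roll":0},{"translation":[0,0,-0.5],"roll":0},{"translation":[0,0,0],"roll":0}]'
python3 -m crank '[{"translation":[0,0,-1],"roll":0},{"translation":[0,0,-1.5],"roll":0},{"translation":[0,0,-1.7],"roll":0},{"translation":[0,0,-1.5],"roll":0},{"translation":[0,0,-1.1],"roll":0},{"translation":[0,0,0],"roll":0},{"translation":[0,0,0],"roll":0},{"translation":[0,0,0],"roll":0}]'
python3 - <<'E'
from h import *
s=env.grab_frame('side'); t=env.grab_frame('top'); o=env.observe(); print(o['clock'],o['ee_pos'],o['contact_force'],o['qvel'].round(3))
a=cv2.resize(cv2.cvtColor(s['frame'],4)[70:250,190:320],(400,554),interpolation=2)
b=cv2.resize(cv2.cvtColor(t['frame'],4)[100:280,130:260],(400,554),interpolation=2)
cv2.imwrite('pics/w7.png',np.hstack([a,b]))
print(proj(s,[568,201,180]),proj(s,[568,201,240]),proj(s,[568,201,270]))
E
```

```text
clock: 17.05
ee_pos: [567.8, 201.3, 192.4]
eef_rot: [0.667, 3.07, -0.0]
contact_force: [0.1, -0.9, -0.4]
gripper_width: 46.3
grip_force: 54.9
clock: 17.85
ee_pos: [567.2, 201.2, 259.2]
eef_rot: [-0.667, -3.068, 0.001]
contact_force: [0.1, -0.5, 0.9]
gripper_width: 46.3
grip_force: 54.9
17.95 [567.20427601 201.21133305 259.07270805] [-0.27305395  0.2855744   0.01159222] [-0.001  0.002 -0.005 -0.     0.001 -0.001]
[231.0042873  128.94555841] [230.54968024 111.45291704] [230.31126544 102.27905025]
```

View pics/w7.png

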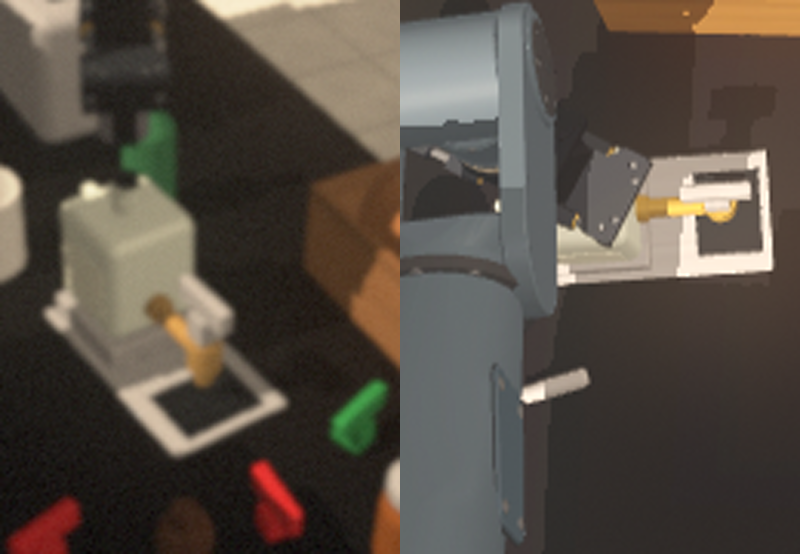

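The side crop shows the neck bare at about (122,195), the cap held above it in the gripper, and the handle seated at (207,308). The bystanders in view haven't moved.

```bash
python3 -c "
from plant import env
print(env.finish_job())"
```

```text
the job is handed in; nothing more can be done
None
```

I handed the job in at about 18 s on the robot's clock: the handle is seated on the drain-valve stem and released, and the cap is free and held still about 59 mm above the open neck; no verdict came back.

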